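# Load a sample carrier into a UV curing box through its sprung light flap

## Task

Pick up the wooden push stick and, with its head, slide the sample carrier off the loading shelf through the sprung flap into the curing box, until you feel it come up firmly against the sprung back stop inside; push gently, never force it, and keep the gripper itself off the carrier. Draw the stick out so that the flap swings shut behind the carrier, and lay the stick back flat on the bench, leaving everything else alone.

Things in the scene. Friction and masses are not known exactly. Their poses are not given: they have to be found in the camera images.
- curing_box: UV curing box, a white sheet-metal machine fixed to the bench, 260 long x 220 wide x 150 mm tall, amber window in its roof, steel loading shelf in front of its mouth. Origin: on the bench, middle of the mouth, in the plane of the shut flap. +x points level into the box (the way to push), +y is left when facing the mouth, z up. The front (x = 0) rises to 150 mm over the 68 mm wide mouth.
- mouth (a point): middle of the mouth's lower edge, on the shelf plate, in the plane of the shut flap (box frame 0, 0, 12 mm); box axes. The mouth is 68 wide and 50 mm high above the plate. Shelf and floor inside are one flat level plate, 150 mm wide, its top 12 mm above the bench.
- shelf_end (a point): outer end of the loading shelf, on its top, on the lane's centre line: box frame x = -220 mm; box axes.
- rails (a point): point on the plate, on the centre line, where the flared rails become straight: box frame x = -30 mm; box axes. The two rails, slippery white plastic, are 22 mm high; they start 144 mm apart at x = -105 mm, draw together to 68 mm here and run on parallel, 68 mm apart, into the box.
- stop_zone (a point): middle of the zone of the back stop, on the floor inside: box frame x = 186 mm. The stop, an aluminium block with a sprung steel plate (58 wide x 18 mm tall) facing the mouth, is clamped anew each time, its plate anywhere from x = 161 to 212 mm: this point does not show where. The plate gives 2.5 N per mm for 8 mm, then is solid; the block does not slide.
- flap (a joint): black sprung flap in the mouth, 66 wide x 47 tall x 3 mm, hinged along its upper edge 66 mm above the bench. In rad: 0 = shut, upright; grows as its lower edge swings into the box, to 1.5; it cannot swing outwards. Its spring takes about 2 to 5 N to push open. It rides on top of what passes under it and falls shut once that is about 45 mm past the mouth.
- carrier: sample carrier: shallow open aluminium tray, 110 long (its x) x 64 wide (its y) x 20 mm tall, rim 3 mm thick, with a white coated test tile lying in it, about 0.28 kg. Origin: centre of its underside; z up. It stands on the loading shelf, its +x end towards the mouth, somewhat crooked and off centre. Sliding it on the plate takes 1 to 4 N.
- push_stick: push stick of pale beech, 330 mm long, lying on the bench, 0.12 kg. Origin: middle of its length, on its flat underside; x along the stick towards its T-shaped head, z up. Handle (x = -165 to -30 mm) 18 wide x 26 mm tall; then a shaft 16 wide x 20 mm tall to the end; cross head (x = 150 to 165 mm) 44 wide x 16 mm tall, with a flat end face.
- stick_grip (a point): place to hold the push stick, on its handle: 200 mm behind the end face, on the centre line, 13 mm above its underside; same axes as the stick.
- stick_head (a point): middle of the flat end face of the push stick's head, 10 mm above its underside; same axes as the stick.
- pigment_jar: bystander: glass jar, 60 mm across, 75 mm tall; origin under its centre.
- paint_tin: bystander: closed steel can, 74 mm across, 80 mm tall; origin under its centre.
- tape_roll: bystander: roll of paper tape lying flat, 90 mm across, 24 mm tall; origin under its centre.
- flat_brush: bystander: brush lying on the bench, 190 mm long along its x; origin under its centre.
- stirrer: bystander: flat wooden paint stirrer, 240 x 24 x 6 mm, with a dark end, no head; origin under its centre.
- thinner_bottle: bystander: white bottle, 60 mm across, 150 mm tall; origin under its centre.
There are look-alikes about, which are no part of the job. What is shaped like the carrier but orange or red is not meant.

How it is judged:
On the way, in this order (a step that is already met when the one before it is completed fails the run):
1. the push stick drives the carrier in under the raised flap (value of joint flap above 0.5 rad and contact force between push_stick and carrier above 0.5 N and x of carrier in the frame of curing_box above -0.035 m), for 0.1 s.
2. the stick presses the carrier firmly up against the back stop (at least about 5 N), deep in the box (x of carrier in the frame of curing_box above 0.1 m and contact force between carrier and curing_box above 5 N and contact force between push_stick and carrier above 4 N), for 0.1 s.
At the end, for the whole second after the job is handed in: The carrier lies level and at rest inside the box, its centre more than 100 mm past the mouth, where it was pressed up against the back stop; the flap is shut (under 0.06 rad); the push stick lies flat and at rest on the bench itself (underside within 6 mm of it, tilt under 0.1 rad) (x of carrier in the frame of curing_box above 0.1 m and angle between carrier's own z axis and vertical below 0.05 rad and linear speed of each of carrier, push_stick below 0.01 m/s and value of joint flap below 0.06 rad and height (world z) of push_stick below 0.006 m and angle between push_stick's own z axis and vertical below 0.1 rad); the robot touches nothing.
It fails at once if the carrier is forced: more than 20 N between it and the curing box (rails, flap or stop) (contact force between carrier and curing_box above 20 N).
It fails at once if the gripper touches the carrier (contact force between any of the fingers, the arm and carrier above 0.5 N).
It fails at once if a bystander is pushed more than 30 mm (distance of any of pigment_jar, paint_tin, tape_roll, flat_brush, stirrer, thinner_bottle from where it was at the start of the episode above 0.03 m).
It also fails if it takes over 69 s, if anything falls off the work surface, if the arm or the gripper's body presses on something with over 40 N, if the wrist force passes 120 N, or if a joint passes its speed limit or range.

## Robot

A 7-joint arm with a two-finger parallel gripper is mounted at the origin on the work surface. World frame = base frame: x ahead of the robot, y to its left, z up, the work surface at z = 0. Lengths are in m, angles in rad, forces in N, time in s.
With the tool pointing down it reaches from about 0.375 to 0.925 m from the base axis. Payload 3.1 kg.
Tool frame: the origin (TCP) lies between the finger pads; the fingertips stand 19 mm ahead of it and the grasp point (between the pads) is the TCP; z points along the fingers, y is the line along which they close (so a half turn about z gives the same grasp; the last joint's range is limited). The gripper opens to 85 mm and grips with 20 to 120 N. Pads are 22 mm wide; open, the fingers measure 114 mm over their backs; the gripper's body (76 mm by 85 mm) begins 54 mm behind the grasp point. The pads swing forward as they close: fully open they stand 13 mm farther back than shut.
Start: joints at [1.101, 0.383, 0.044, 1.598, -0.018, 1.161, -0.05], TCP at [0.236, -0.606, 0.25] pointing down, gripper open.
Joint ranges: [-2.61, 2.61], [-0.41, 2.15], [-1.48, 1.57], [0, 2.5], [-1.57, 4.71], [0.05, 1.97], [-2.85, 2.85]. Speed limits (rad/s): [2.79, 2.79, 3.14, 3.14, 3.14, 3.14, 3.14].

## Interface

Orientations are given as a unit quaternion [x, y, z, w].
In Python, from bench import move_ptp, movel, move_j, move_gripper, pause, inverse_kinematics, read_camera, camera_params, MotionError, sign_off, look_for, tip_of, read_time_s, read_qpos, read_joint_vel, read_effort, read_eef_pos, read_tcp_rot, read_ft_force, read_ft_torque, read_finger_gap, read_grasp_force gives the robot as it stands. Calls block until the motion is done:
- move_ptp(position, orientation): joint-space move of the TCP to a pose.
- movel(position, orientation=None, speed=0.15): straight line of the TCP; orientation=None keeps the orientation; speed is the mean speed in m/s.
- move_j(angles): joint-space move.
- move_gripper(opening, effort=None): finger opening in m; effort is the grip in N (None keeps the last); returns when the fingers have stopped.
- pause(seconds).
- inverse_kinematics(position, orientation): joint angles nearest the present ones, or None.
- read_camera(name): name is "scene" or "top" or "wrist"; returns the picture (400x640x3 uint8, red, green, blue); there is no depth.
- camera_params(name): a dict with "K" (3x3 intrinsics, pixels), "camera_from_world" (4x4, takes a point from world to camera coordinates). Camera axes: x right, y down, z forward; pixel columns grow to the right and rows downward; lengths in m; the calibration is good to about 2 mm. A picture is of the moment at which its call begins: read the wrist's pose just before it. camera_params takes no time and is no camera call; for the wrist camera it gives the pose at the moment of the call.
A pose or a line that the arm cannot do raises MotionError and nothing moves.
- sign_off(): hands the job in; it is judged then, once.
Trained networks look in the newest picture that a camera, given by its name, has taken for a name from the list of things; names that differ only in an ending like _2 or _b are one class to them, and where a whole thing is asked for, a point or a joint stands for the part that bears it (a point fixed in the world has none). Each returns a list of dicts, best first, with "confidence" (0 to 1); they miss things now and then, are a little off and sometimes report something else, mostly with a low value. They report only what shows in the picture. A call takes as long as a camera call. They do not tell look-alikes from the thing itself.
- look_for(camera, name): "at" ([column, row] in pixels, amid what is visible of it).
- tip_of(camera, name): "at" ([column, row] in pixels: a listed point, or the origin of a listed thing).
Readings, each from a call of its own:
- read_time_s(): time.
- read_qpos(): joint angles.
- read_joint_vel(): joint speeds.
- read_effort(): joint torques, N m.
- read_eef_pos(): TCP position.
- read_tcp_rot(): TCP orientation.
- read_ft_force(): force on the tool from outside, world axes, zero at the start.
- read_ft_torque(): the same for the moment, N m.
- read_finger_gap(): finger opening in m.
- read_grasp_force(): force on a finger pad.
Only numpy, scipy, OpenCV 4.12 (cv2) and the standard library are available. Lean on these libraries where they do the work, as an engineer would, in place of code of your own. Each camera call takes 0.05 s, during which the arm holds its last target. There are 200 camera calls.

## Working session

There is one attempt and no reset: what is moved stays moved. The work goes in short steps, each a Python script; the robot and the scene stay as the last script left them, time stands still between calls to the robot, and variables do not carry over. Pictures are saved under pics/ and viewed, at most 10 in all, crops included, and the job is handed in when it is done.

```bash
mkdir -p pics; ls
cat > h.py <<'E'
import numpy as np, cv2
from bench import *
def ray(cam,px,z):
    p=camera_params(cam); K=np.array(p["K"]); T=np.array(p["camera_from_world"])
    R=T[:3,:3]; c=-R.T@T[:3,3]; d=R.T@np.linalg.inv(K)@np.array([px[0],px[1],1.])
    return c+d*(z-c[2])/d[2]
def proj(cam,P):
    p=camera_params(cam); q=np.array(p["camera_from_world"])@np.append(P,1); q=np.array(p["K"])@q[:3]; return q[:2]/q[2]
def save(cam,name):
    im=read_camera(cam); cv2.imwrite(f"pics/{name}.png",im[:,:,::-1]); return im
E
python3 - <<'E'
from h import *
for cam in("top","scene"):
    im=save(cam,cam)
    for n,z in [("mouth",.012),("shelf_end",.012),("rails",.012),("stop_zone",.012),("carrier",0.012),("push_stick",0.),("stick_grip",.013),("stick_head",.010)]:
        for d in tip_of(cam,n)[:3]: print(cam,n,np.round(d["at"]),round(d["confidence"],2),ray(cam,d["at"],z).round(4))
print(read_time_s(),read_tcp_rot(),read_eef_pos())
E
```

```text
pics
top mouth [250. 202.] 0.84 [0.5443 0.1551 0.012 ]
top shelf_end [334. 214.] 0.9 [ 0.5125 -0.0654  0.012 ]
top rails [260. 202.] 0.95 [0.5454 0.1277 0.012 ]
top rails [373. 135.] 0.27 [ 0.7285 -0.1732  0.012 ]
top carrier [401. 291.] 0.83 [ 0.3153 -0.2367  0.012 ]
top carrier [307. 205.] 0.72 [0.5369 0.005  0.012 ]
top carrier [200. 288.] 0.7 [0.3224 0.2785 0.012 ]
top push_stick [441. 207.] 0.92 [ 0.534  -0.3516  0.    ]
top push_stick [313. 129.] 0.42 [ 0.7492 -0.0109  0.    ]
top stick_grip [457. 208.] 0.93 [ 0.53   -0.3906  0.013 ]
top stick_grip [439. 208.] 0.59 [ 0.5286 -0.3444  0.013 ]
top stick_head [378. 204.] 0.94 [ 0.5415 -0.1838  0.01  ]
scene mouth [350. 170.] 0.88 [0.558  0.1504 0.012 ]
scene shelf_end [303. 215.] 0.74 [ 0.5082 -0.0711  0.012 ]
scene rails [343. 172.] 0.72 [0.5435 0.1341 0.012 ]
scene rails [311. 326.] 0.26 [ 0.6799 -0.3627  0.012 ]
scene stop_zone [349. 170.] 0.47 [0.5552 0.1505 0.012 ]
scene carrier [218. 239.] 0.92 [ 0.3296 -0.2458  0.012 ]
scene carrier [327. 199.] 0.85 [0.5433 0.0151 0.012 ]
scene push_stick [262. 298.] 0.6 [ 0.5304 -0.3473  0.    ]
scene stick_grip [251. 309.] 0.8 [ 0.5262 -0.3876  0.013 ]
scene stick_head [294. 254.] 0.78 [ 0.5437 -0.1986  0.01  ]
0.9 [9.82770591e-01 1.84829556e-01 2.26052004e-05 7.62117653e-06] [ 0.23614981 -0.60558747  0.25030681]
```

```bash
python3 -c "
import cv2
a=cv2.imread('pics/top.png');cv2.imwrite('pics/top_crop.png',cv2.resize(a[90:330,170:510],None,fx=2.3,fy=2.3,interpolation=2))"
```

```text
(no output)
```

View pics/top_crop.png

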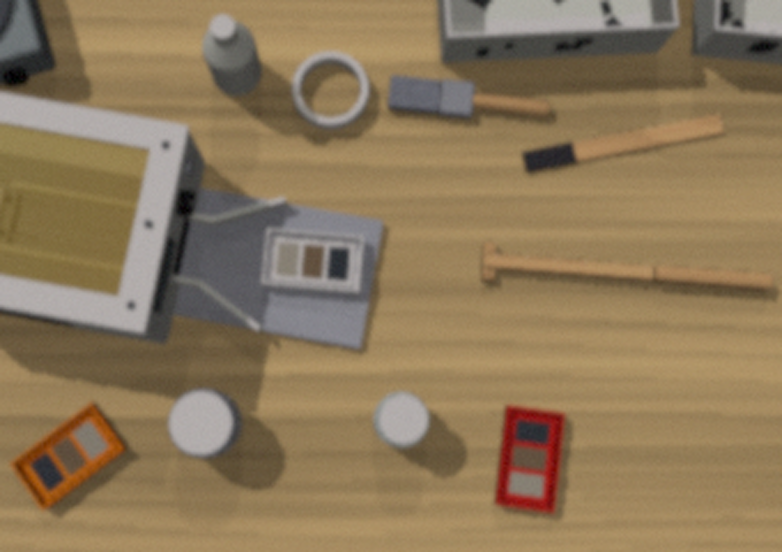

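View pics/scene.png

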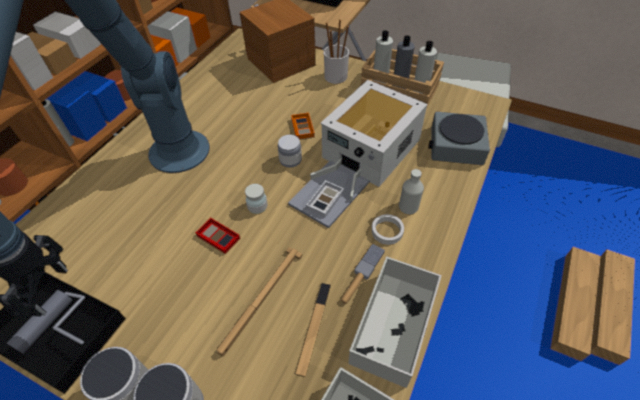

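The carrier is the silver tray on the shelf at top (307,205). The orange tray at about (200,288) and the red one at (401,291) are look-alikes. The push stick is the T-headed one, with its head at (378,204) and grip at (457,208). The dark-ended stick at about (440,150) is the stirrer. Next I'll take closer wrist views, which also serve as the enlarged confirmation.

```bash
cat >> h.py <<'E'
def quat(phi): return np.array([np.cos(phi/2),np.sin(phi/2),0,0])
E
python3 - <<'E'
from h import *
for phi in (1.5,1.5-np.pi):
  print(phi,[None if (q:=inverse_kinematics(p,quat(phi))) is None else np.round(q,2) for p in ([.53,-.41,.03],[.53,.05,.04],[.525,-.02,.32])])
phi=1.5 
try: move_ptp([.53,-.33,.3],quat(phi))
except MotionError as e: phi-=np.pi; print(e); move_ptp([.53,-.33,.3],quat(phi))
im=save("wrist","w1"); 
for n,z in [("push_stick",0.),("stick_grip",.013),("stick_head",.010)]:
    for d in tip_of("wrist",n)[:2]: print(n,np.round(d["at"]),round(d["confidence"],2),ray("wrist",d["at"],z).round(4))
print(read_time_s())
move_ptp([.525,-.06,.32],quat(phi))
im=save("wrist","w2"); 
for n,z in [("mouth",.012),("shelf_end",.012),("rails",.012),("carrier",0.012)]:
    for d in tip_of("wrist",n)[:2]: print(n,np.round(d["at"]),round(d["confidence"],2),ray("wrist",d["at"],z).round(4))
print(read_time_s(),read_qpos().round(2) if hasattr(read_qpos(),'round') else read_qpos())
import json
p=camera_params("wrist"); json.dump({k:np.array(v).tolist() for k,v in p.items() if k in("K","camera_from_world")},open("w2.json","w"))
a=cv2.imread("pics/w1.png");b=cv2.imread("pics/w2.png");cv2.imwrite("pics/both.png",np.vstack([a[:, :],b])[:, :] if 0 else cv2.resize(np.vstack([a,b]),None,fx=.75,fy=.75,interpolation=cv2.INTER_AREA))
E
```

```text
1.5 [array([ 0.77,  0.68, -0.22,  1.66,  0.19,  0.82,  0.39]), array([ 0.3 ,  0.52, -0.56,  1.99,  0.41,  0.73, -0.57]), array([ 0.5 ,  0.13, -0.58,  1.79,  0.07,  1.25, -0.17])]
-1.6415926535897931 [array([ 0.4 ,  0.68,  0.26,  1.68, -0.23,  0.81, -2.45]), array([ 0.8 ,  0.93, -1.25,  1.97,  1.03,  1.09,  2.14]), array([ 1.03,  0.29, -1.24,  1.77,  0.28,  1.29,  2.8 ])]
push_stick [322. 179.] 0.73 [ 0.5314 -0.3528  0.    ]
stick_grip [322. 204.] 0.96 [ 0.5282 -0.3855  0.013 ]
stick_head [320.  48.] 0.7 [ 0.5405 -0.1864  0.01  ]
2.6
shelf_end [311. 160.] 0.57 [ 0.5141 -0.0555  0.012 ]
rails [327.  12.] 0.57 [0.5494 0.1271 0.012 ]
carrier [201. 275.] 0.97 [ 0.3261 -0.2232  0.012 ]
carrier [326. 113.] 0.77 [0.5394 0.0079 0.012 ]
3.9 [ 0.48  0.13 -0.47  1.78  0.06  1.24 -0.09]
```

View pics/both.png

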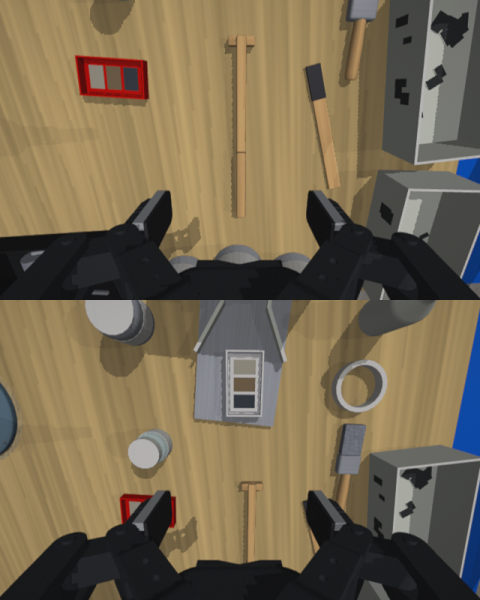

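The wrist views show the T-headed stick (x≈322, rows 48–288 in w1), and the silver carrier at (326,113) in w2 on the shelf between the flared rails. I'll enlarge the shelf to get the box axis and the carrier's pose.

```bash
python3 -c "
import cv2
a=cv2.imread('pics/w2.png');cv2.imwrite('pics/w2c.png',cv2.resize(a[0:180,240:410],None,fx=3.3,fy=3.3,interpolation=2))"
```

```text
(no output)
```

View pics/w2c.png

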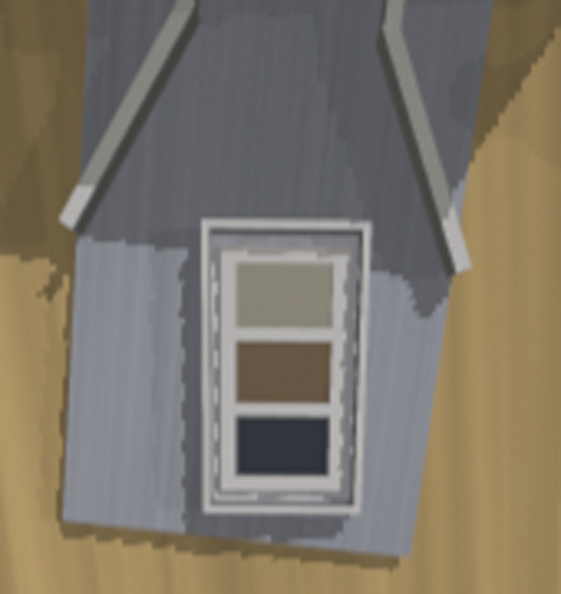

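The crop shows the silver carrier at crop corners (203,219), (371,221), (359,514) and (205,512). The shelf's outer corners are at (65,521) and (408,555). I'll turn these into poses.

Run:
```python
import json
from h import *
f=lambda p,z: ray("wrist",[240+(p[0]+.5)/3.3-.5,(p[1]+.5)/3.3-.5],z)
L,R=f((65,521),.012),f((408,555),.012); L2,R2=f((90,0),.012),f((493,0),.012)
ang=lambda v: np.degrees(np.arctan2(v[1],v[0]))
print("width",np.linalg.norm(L-R),"mid",(L+R)/2,"axis: end",ang(L-R)-90+0, "sides",ang(L2-L),ang(R2-R))
c=[f(p,.032) for p in((203,219),(371,221),(359,514),(205,512))]
print("carrier",np.mean(c,0),"len",np.linalg.norm(c[0]-c[3]),np.linalg.norm(c[1]-c[2]),"wid",np.linalg.norm(c[0]-c[1]),np.linalg.norm(c[3]-c[2]),"yaw",ang(c[0]-c[3]),ang(c[1]-c[2]))
print("shelf_end px should be", proj("wrist",(L+R)/2))
```

```text
width 0.14772442314413892 mid [ 0.51516239 -0.05857163  0.012     ] axis: end 80.05241754303808 sides 79.85221316898888 79.47953583557033
carrier [0.53943807 0.00814707 0.032     ] len 0.1095919285697461 0.10972264098352409 wid 0.06300934582178674 0.06254115303407971 yaw 85.2425855794971 84.99788780967698
shelf_end px should be [311.57294818 162.70707199]
```

Run:
```python
from h import *
phi=np.radians(86.5); q=quat(phi); u=np.array([np.cos(phi),np.sin(phi),0])
H=np.array([.5407,-.1858,0]); g=H-.225*u
move_ptp(g+[0,0,.12],q); movel(g+[0,0,.021],q,speed=.1)
print("ft",np.round(read_ft_force(),2))
move_gripper(0.0,60); print("gap",read_finger_gap(),read_grasp_force(), read_eef_pos())
movel(g+[0,0,.10],q,speed=.1)
print("gap",read_finger_gap(),np.round(read_ft_force(),2),np.round(read_ft_torque(),3),read_time_s())
save("wrist","w3"); save("scene","s3")
for n in("stick_head","stick_grip"):
  for d in tip_of("wrist",n)[:2]: print(n,d["at"],round(d["confidence"],2),ray("wrist",d["at"],.089))
a=cv2.imread("pics/w3.png");b=cv2.imread("pics/s3.png")[150:390,150:450];cv2.imwrite("pics/b3.png",np.hstack([a[:,160:480],cv2.resize(b,(480,384)).__class__(0) if 0 else cv2.copyMakeBorder(cv2.resize(b,(480,384)),0,16,0,0,0)]))
```

```text
ft [-0.16 -0.18 -0.59]
gap 0.016599972675352195 59.884318113327026 [ 0.5272502  -0.41071188  0.02134589]
gap 0.01673780383891058 [-0.41  0.44 -0.6 ] [-0.012  0.024  0.004] 8.1
stick_grip [319.2, 223.4] 0.67 [ 0.52768123 -0.38695914  0.089     ]
```

View pics/b3.png

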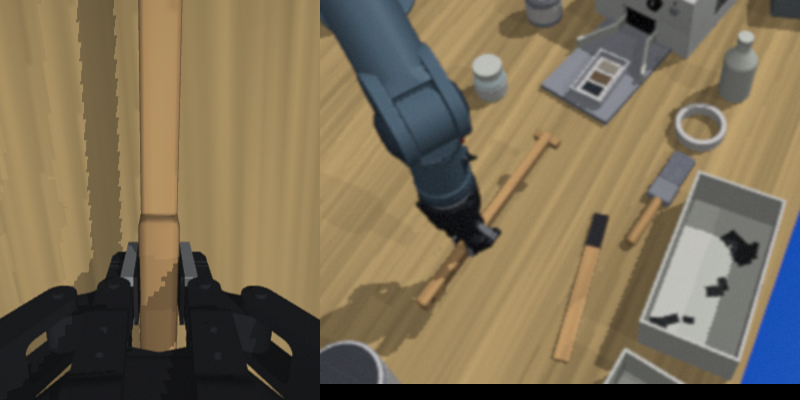

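The stick is held centred and level between the fingers, and the handle/shaft step is at w3 (320,215). Next I bring it behind the carrier.

```bash
cat >> h.py <<'E'
A=np.radians(79.9); BX=np.array([np.cos(A),np.sin(A),0]); BY=np.array([-np.sin(A),np.cos(A),0])
M=np.array([.5152,-.0586,0])+.22*BX
def tcp(hx,hy,yaw,z=.037,L=.225):
    "TCP pose for the head's end face at hx,hy (box frame, m), yaw rad relative to box"
    p=A+yaw; return M+hx*BX+hy*BY-L*np.array([np.cos(p),np.sin(p),0])+[0,0,z], quat(p)
def box(P): d=np.array(P)-M; return np.array([d@BX,d@BY])
E
python3 - <<'E'
from h import *
d=ray("wrist",[319,215],.10); print("step ahead of tcp",d-read_eef_pos())
x=-.205-.045*np.cos(.089); y=-.017-.045*np.sin(.089)
p,q=tcp(x,y,.089,.10); move_ptp(p,q); p,q=tcp(x,y,.089); movel(p,q,speed=.08)
print(read_eef_pos(),p,np.round(read_ft_force(),2),read_time_s())
save("scene","s4");save("top","t4")
for c in("scene","top"):
  for d in tip_of(c,"stick_head")[:1]: P=ray(c,d["at"],.026); print(c,d,box(P),"exp",x,y)
  for d in tip_of(c,"carrier")[:3]: P=ray(c,d["at"],.012); print(c,d,box(P))
a=cv2.imread("pics/s4.png")[140:290,230:400];b=cv2.imread("pics/t4.png")[130:280,230:430]
cv2.imwrite("pics/b4.png",np.vstack([cv2.resize(a,(600,529))[200:500],cv2.resize(b,(600,450))[100:400]]))
E
```

```text
step ahead of tcp [0.00174808 0.03089621 0.00113256]
[ 0.5115806  -0.31597081  0.03741973] [ 0.51103183 -0.31578598  0.037     ] [-0.17  0.14 -1.44] 9.7
scene {'at': [305.2, 221.3], 'confidence': 0.7} [-0.25540841 -0.01938219] exp -0.24982189511064493 -0.020999714826127416
scene {'at': [325.9, 197.5], 'confidence': 0.91} [-0.14062913 -0.00928342]
scene {'at': [301.6, 130.7], 'confidence': 0.83} [0.05344455 0.23323529]
scene {'at': [216.8, 237.1], 'confidence': 0.79} [-0.4355921  0.157002 ]
top {'at': [342.9, 207.7], 'confidence': 0.69} [-0.2479838  -0.01825366] exp -0.24982189511064493 -0.020999714826127416
top {'at': [398.1, 291.0], 'confidence': 0.96} [-0.42413149  0.16717817]
top {'at': [304.0, 207.6], 'confidence': 0.84} [-0.14721329 -0.00250873]
top {'at': [199.0, 290.1], 'confidence': 0.76} [0.07823799 0.25514078]
```

View pics/b4.png

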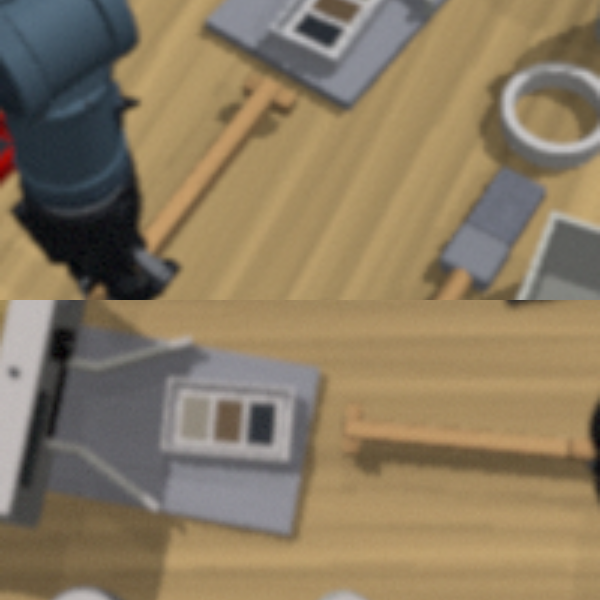

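```bash
cat >> h.py <<'E'
def pose_c(xc,z=.038,hold=None):
    yc=np.interp(xc,[-.150,-.05],[-.0123,0.]) if hold is None else hold[0]
    psi=np.interp(xc,[-.11,-.06],[.089,0.]) if hold is None else hold[1]
    return tcp(xc-.055*np.cos(psi),yc-.055*np.sin(psi),psi,z)
def push(x0,x1,step,lim,f0,speed=.03,hold=None,every=4,lat=9):
    x=x0;i=0
    while x<x1-1e-9:
        x=min(x+step,x1); movel(*pose_c(x,hold=hold),speed=speed)
        F=np.array(read_ft_force())-f0; fx,fy=-F@BX,F@BY; i+=1
        if i%every==0 or fx>lim: print(f"x {x*1e3:.0f} fx {fx:.1f} fy {fy:.1f} fz {F[2]:.1f} t {read_time_s():.1f}")
        if fx>lim or abs(fy)>lat: print("STOP",fx,fy); break
    return x,fx
E
python3 - <<'E'
from h import *
x=-.205-.045*np.cos(.089); y=-.017-.045*np.sin(.089)
movel(*tcp(x,y,.089,.040)); movel(*pose_c(-.160,.040),speed=.08); movel(*pose_c(-.160),speed=.05)
f0=np.array(read_ft_force()); np.save("f0.npy",f0); print(f0,read_time_s())
push(-.160,-.06,.005,9,f0,every=1)
save("scene","s5");save("top","t5")
a=cv2.imread("pics/s5.png")[130:280,250:400];b=cv2.imread("pics/t5.png")[140:260,220:380]
cv2.imwrite("pics/b5.png",np.hstack([cv2.resize(a,(400,400)),cv2.resize(b,(400,300)).copy() if 0 else cv2.copyMakeBorder(cv2.resize(b,(400,300)),0,100,0,0,0)]))
E
```

```text
[ 0.80433427  0.49152561 -0.07047314] 11.0917
x -155 fx 1.6 fy 0.7 fz -1.1 t 11.4
x -150 fx 0.8 fy 1.1 fz -1.3 t 11.7
x -145 fx 1.0 fy 0.3 fz -1.1 t 12.0
x -140 fx 1.8 fy 1.3 fz -1.2 t 12.4
x -135 fx 0.9 fy 0.8 fz -1.6 t 12.7
x -130 fx 0.6 fy 0.3 fz -1.5 t 13.0
x -125 fx 1.7 fy 1.1 fz -0.5 t 13.3
x -120 fx 1.2 fy 0.1 fz -2.1 t 13.6
x -115 fx 0.6 fy 0.8 fz -0.4 t 13.9
x -110 fx 1.4 fy 1.2 fz -0.7 t 14.3
x -105 fx 0.9 fy 0.5 fz -1.8 t 14.6
x -100 fx 0.9 fy 0.3 fz -0.8 t 14.9
x -95 fx 0.9 fy 0.5 fz -1.6 t 15.3
x -90 fx 1.4 fy 1.3 fz -0.6 t 15.6
x -85 fx 1.9 fy 0.5 fz -1.1 t 16.0
x -80 fx 0.8 fy 2.3 fz -0.9 t 16.3
x -75 fx 1.3 fy 0.9 fz -1.7 t 16.6
x -70 fx 1.3 fy 0.3 fz -0.8 t 17.0
x -65 fx 1.0 fy 1.7 fz -1.6 t 17.3
x -60 fx 1.0 fy 1.8 fz -1.4 t 17.7
```

View pics/b5.png

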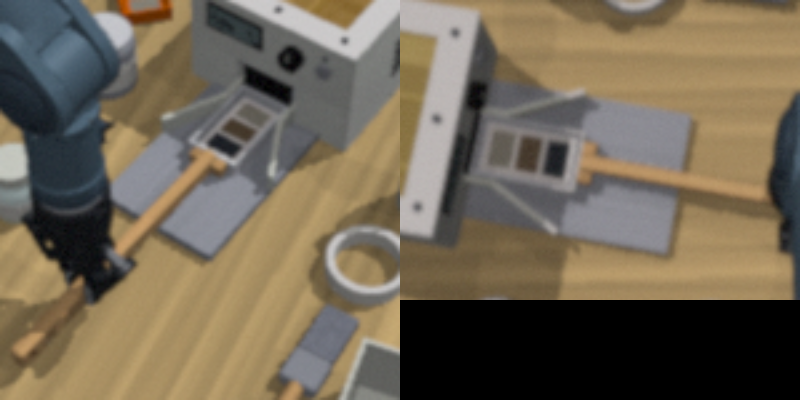

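The carrier is straight in the lane with its nose at the flap, and forces are low, so I keep pushing.

Run:
```python
from h import *
f0=np.load("f0.npy")
x,f=push(-.06,.098,.006,9,f0,speed=.04,every=1)
if f<9:
    x,f=push(x,.172,.0012,7.5,f0,speed=.012,every=6)
    for i in range(5):
        pause(.1); F=np.array(read_ft_force())-f0; print("hold",-F@BX,F@BY)
print(x,f,box(read_eef_pos()),read_time_s())
```

```text
x -54 fx 2.7 fy 1.0 fz -1.3 t 18.1
x -48 fx 3.7 fy 0.8 fz -0.6 t 18.4
x -42 fx 3.4 fy 0.2 fz -1.4 t 18.7
x -36 fx 6.0 fy 1.0 fz -0.5 t 19.0
x -30 fx 5.3 fy 1.1 fz -0.3 t 19.3
x -24 fx 5.4 fy 0.7 fz -1.0 t 19.6
x -18 fx 6.8 fy 0.4 fz -1.0 t 19.9
x -12 fx 4.4 fy 0.6 fz -1.0 t 20.2
x -6 fx 5.1 fy 0.8 fz -1.0 t 20.5
x -0 fx 4.5 fy -0.5 fz -0.6 t 20.8
x 6 fx 5.4 fy 0.7 fz -0.9 t 21.1
x 12 fx 4.9 fy 0.5 fz -0.2 t 21.4
x 18 fx 5.8 fy 0.3 fz -1.1 t 21.7
x 24 fx 5.2 fy 1.0 fz -1.5 t 22.0
x 30 fx 4.5 fy 0.1 fz -0.5 t 22.3
x 36 fx 4.4 fy -0.7 fz -0.9 t 22.6
x 42 fx 5.7 fy -0.1 fz -1.1 t 22.9
x 48 fx 5.4 fy -0.1 fz -1.4 t 23.2
x 54 fx 4.7 fy 0.4 fz -1.0 t 23.5
x 60 fx 5.6 fy 0.3 fz -1.2 t 23.8
x 66 fx 4.7 fy 0.8 fz -0.9 t 24.1
x 72 fx 5.1 fy 1.3 fz -1.2 t 24.4
x 78 fx 5.8 fy 0.6 fz -0.1 t 24.7
x 84 fx 4.6 fy 0.7 fz -0.9 t 25.0
x 90 fx 5.6 fy 0.2 fz -3.2 t 25.3
x 96 fx 3.9 fy 0.7 fz -3.1 t 25.6
x 98 fx 4.3 fy 0.9 fz -3.0 t 25.8
x 105 fx 4.9 fy 0.6 fz -2.6 t 27.3
x 112 fx 3.5 fy -0.1 fz -3.5 t 28.8
x 120 fx 4.1 fy 1.0 fz -3.8 t 30.3
x 127 fx 4.6 fy 1.9 fz -4.0 t 31.8
x 134 fx 4.1 fy 0.6 fz -4.3 t 33.3
x 141 fx 5.7 fy 0.2 fz -5.4 t 34.8
x 144 fx 8.2 fy 0.6 fz -3.6 t 35.3
STOP 8.166581528974937 0.5816136621163117
hold 6.8221695295397655 0.9251440225958053
hold 7.981880520515322 0.8982982652916822
hold 7.123805031061949 0.39842876039939173
hold 7.656718834628453 1.1052933953859867
hold 8.358380669280013 0.4120124322155629
0.14360000000000026 8.166581528974937 [-1.38247372e-01  1.14566832e-04] 35.8333
```

Contact with the stop starts at about x=142 mm. About 4 N of the reading is carrier friction and flap drag, so I press a little further, gently.

Run:
```python
from h import *
f0=np.load("f0.npy")
x,f=push(.1436,.150,.0006,12.8,f0,speed=.01,every=1)
for i in range(5):
    pause(.1); F=np.array(read_ft_force())-f0; print("hold",-F@BX,F@BY,F[2])
print(x,box(read_eef_pos()),read_time_s())
```

```text
x 144 fx 8.9 fy 1.6 fz -2.8 t 36.1
x 145 fx 8.2 fy 0.6 fz -2.9 t 36.3
x 145 fx 10.0 fy 1.7 fz -2.9 t 36.6
x 146 fx 10.5 fy 0.8 fz -3.2 t 36.8
x 147 fx 10.7 fy 1.5 fz -2.2 t 37.1
x 147 fx 12.4 fy 1.7 fz -2.5 t 37.3
x 148 fx 11.6 fy -0.2 fz -1.6 t 37.6
x 148 fx 11.4 fy 0.0 fz -1.6 t 37.8
x 149 fx 12.5 fy 0.9 fz -2.0 t 38.1
x 150 fx 12.0 fy 1.3 fz -1.4 t 38.3
x 150 fx 14.2 fy 1.2 fz -1.2 t 38.6
STOP 14.225285283324327 1.2486064464411064
hold 14.889381211718394 0.8643615618421865 -1.1392050996127936
hold 14.039692245090924 1.6784076698233097 -2.152241699508337
hold 13.910093452306967 1.0738963922830598 -0.8602445114379956
hold 14.342240153212597 1.2854760809313837 -2.172176200441093
hold 14.331904745956862 1.898953709678836 -1.5874226940334735
0.15 [-0.13628267  0.00025758] 39.0833
```

Run:
```python
from h import *
f0=np.load("f0.npy")
for hx,s in((.07,.03),(.02,.08),(-.03,.06),(-.28,.12)):
    movel(*tcp(hx,0,0,.038),speed=s); F=np.array(read_ft_force())-f0; print(hx,F.round(1),read_time_s())
p,q=tcp(-.28,0,0,.07); movel(p,q)
phi=np.radians(86.5); q=quat(phi); u=np.array([np.cos(phi),np.sin(phi),0]); g=np.array([.5407,-.1858,0])-.225*u
movel(g+[0,0,.07],q); movel(g+[0,0,.026],q,speed=.06)
for z in (.0245,.023,.0215,.020):
    movel(g+[0,0,z],q,speed=.03); F=np.array(read_ft_force())-f0; print(z,F.round(1))
    if F[2]>4: break
print(read_time_s()); 
save("scene","s6"); save("top","t6")
a=cv2.imread("pics/s6.png")[100:350,200:450];b=cv2.imread("pics/t6.png")[90:330,170:510]
cv2.imwrite("pics/b6.png",np.hstack([cv2.resize(a,(400,400)),cv2.copyMakeBorder(cv2.resize(b,(400,282)),0,118,0,0,0)]))
```

```text
0.07 [ 1.2 12.8 -7. ] 40.0667
0.02 [-1.5  1.5 -1.3] 40.8417
-0.03 [-0.6 -3.   2. ] 41.825
-0.28 [-0.6 -0.5 -0.7] 44.0583
0.0245 [-1.7  0.4  2.2]
0.023 [-1.1  0.8  1.4]
0.0215 [-1.4 -0.3  2.5]
0.02 [-3.   1.9  8.3]
47.0833
```

View pics/b6.png

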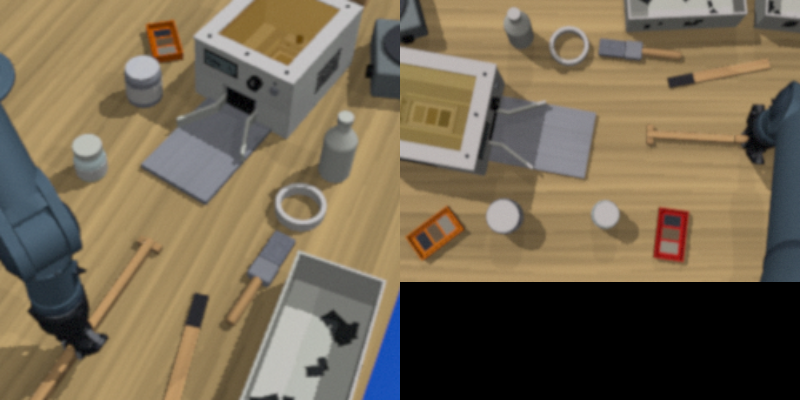

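Through the roof window the carrier is visible at the stop. The mouth looks dark (flap shut), the stick is down on the bench, and the bystanders are unmoved. Now I release and retreat.

Run:
```python
from h import *
P=np.array(read_eef_pos()); P[2]=.0225; movel(P,speed=.03)
move_gripper(.05); P[2]=.06; movel(P,speed=.06); P[2]=.22; movel(P,speed=.15); move_ptp([.40,-.5,.3],read_tcp_rot()); pause(.5)
save("scene","s7"); save("top","t7")
for n in("stick_grip","stick_head"):
  for c in("scene","top"):
    for d in tip_of(c,n)[:1]: print(c,n,d,ray(c,d["at"],.012))
for d in tip_of("top","carrier")[:3]: print(d,box(ray("top",d["at"],.012)))
print(read_time_s(),read_finger_gap())
a=cv2.imread("pics/s7.png");b=cv2.imread("pics/t7.png")
cv2.imwrite("pics/b7.png",np.hstack([cv2.resize(a[130:210,300:380],(400,400)),cv2.resize(a[200:360,210:370],(400,400))]))
cv2.imwrite("pics/b7.png",np.vstack([cv2.imread("pics/b7.png")[:350],cv2.resize(b[130:255,170:490],(640,250))[:, :].repeat(1,0) if 0 else cv2.copyMakeBorder(cv2.resize(b[130:255,170:490],(640,250)),0,0,0,160,0)]))
```

```text
scene stick_grip {'at': [250.5, 307.4], 'confidence': 0.95} [ 0.521784   -0.38498646  0.012     ]
top stick_grip {'at': [332.1, 214.1], 'confidence': 0.62} [ 0.51327794 -0.06147251  0.012     ]
scene stick_head {'at': [293.3, 251.7], 'confidence': 0.73} [ 0.54074675 -0.19387917  0.012     ]
top stick_head {'at': [376.6, 204.7], 'confidence': 0.94} [ 0.53854222 -0.1790636   0.012     ]
{'at': [402.3, 289.1], 'confidence': 0.94} [-0.43401501  0.16054221]
{'at': [199.1, 289.7], 'confidence': 0.8} [0.07820724 0.25411293]
{'at': [345.7, 272.6], 'confidence': 0.23} [-0.28408947  0.14501458]
51.425 0.049827642437929316
```

View pics/b7.png

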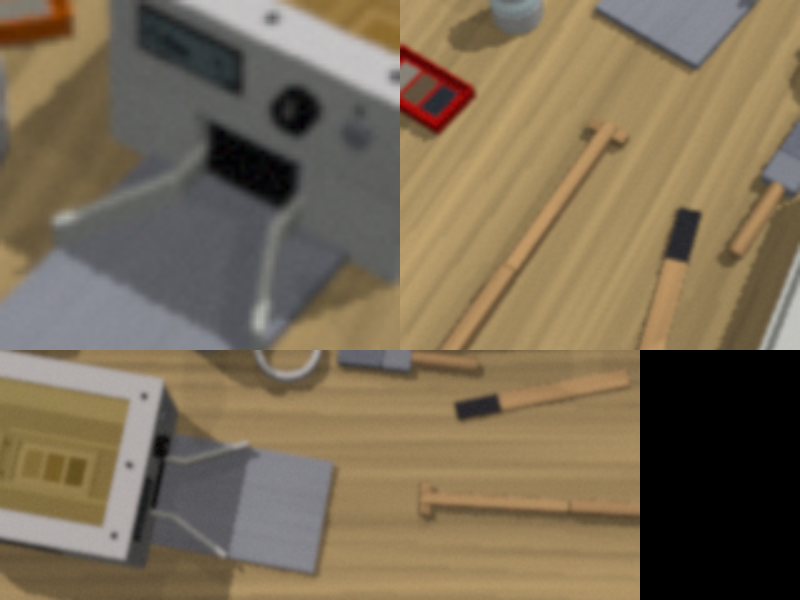

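The flap is shut, the stick lies flat, and the carrier sits by the stop at about 138 mm. Handing in.

```bash
python3 -c "
from bench import *
print(sign_off())"
```

```text
the job is handed in; nothing more can be done
None
```

I pushed the carrier about 140 mm into the box and pressed it gently against the back stop (roughly 10 N by my estimate). In the last pictures the flap is shut, the push stick lies flat on the bench and the bystanders look unmoved; the job was handed in at about 51 s, with no verdict returned.

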